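Refit the terminal box cover under its isolator handle

TASK

The terminal box on the machine bed was left open with its isolator handle still swung over it. Turn the handle all the way off, take the cover from the mat and set it, without dropping it, fully home over its two pins (large hole over the thick pin), then turn the isolator all the way on again so that its long end locks the cover in. Leave the bottle, rotor, handwheel and gauge stand where they are.

Things in the scene. Friction and masses are not known exactly. Their poses are not given: they have to be found in the camera images.
- housing: Fixed terminal box with isolator, foot plate 130 (its x) x 280 (its y) x 6 mm. Origin at table height under it, z up. Open-topped aluminium box 110 (x) x 150 (y) mm centred at (0, +50) mm with its rim at z = 55 mm; grey isolator pedestal 90 x 85 mm, 55 mm high, centred at (0, -87) mm. It stands on either side of the robot, turned up to 0.3 rad.
- seat (a point): On the housing, centre of the box rim (0, +50, 55) mm, axes as the housing: the cover's origin and axes must come here (same way round, not half a turn).
- big_pin (a point): Axis of the thick pin at rim height, (-38, +56) mm from the seat. Pin 18 mm in diameter, ends 20 mm above the rim, its last 6 mm tapered.
- small_pin (a point): Axis of the thin pin at rim height, (+38, -56) mm from the seat. Pin 9 mm in diameter, ends 20 mm above the rim, its last 6 mm tapered.
- isolator (a joint): Turn of the isolator handle, rad: 0 = off stop, 1.4 = on stop; grows clockwise seen from above about the vertical axis. It has stiff friction (about 0.12 N m) and stays where it is left. At 1.4 its long end points along the housing's +y, over the near edge of the box; at 0 it points 1.4 rad anticlockwise of that, clear of the box.
- isolator_top (a point): On the isolator's turning axis, at (0, -85) mm in the housing, on top of the handle (z = 102 mm). Its x axis points along the handle's long end and turns with it. Handle: black bar 18 mm wide, 35 mm tall (z 67 to 102 mm), reaching 70 mm from the axis at the long end, 40 mm at the short end. On, the long end lies 15 mm over the seated cover with 6 mm of air between. Below it the shaft, 28 mm in diameter, leads into a flat boss 44 mm in diameter with its top at z = 60 mm.
- cover: Loose aluminium cover plate 120 (its x) x 160 (its y) x 6 mm, 0.25 to 0.5 kg, lying on the mat right side up. Origin at the centre of its underside, z up. Handle: black upright rib at the centre, 18 mm wide (x), 70 mm long (y), top 42 mm above the underside. A raised blister 60 x 24 x 12 mm on top near its +y edge, centred at (+20, +62) mm, shows which way round it is. Two round through holes.
- big_hole (a point): Centre of the cover's 21 mm hole at its underside, (-38, +56) mm in the cover; goes over the thick pin.
- small_hole (a point): Centre of the cover's 12 mm hole at its underside, (+38, -56) mm in the cover; goes over the thin pin.
- mat: Fixed black rubber mat 370 x 270 x 3 mm, origin under its centre; the cover lies near its middle and rotor, handwheel and bottle stand at three of its corners.
- rotor: Bystander, finned aluminium ring 100 mm in diameter, 50 mm high; origin under its centre.
- handwheel: Bystander, grey wheel with a knurled black edge, 80 mm in diameter, 26 mm thick with an off-centre stub to 52 mm high; origin under its centre.
- oil_bottle: Bystander, grey bottle 60 mm in diameter, 170 mm tall; origin under its centre.
- gauge_stand: Bystander, dial gauge on a post, base 70 x 70 mm, 143 mm tall, standing beyond the box; origin under the base; the gauge points to its +x, reaching 60 mm.
There are look-alikes about, which are no part of the job. What is shaped like the cover but green is not meant.

How it is judged (in metres and radians):
On the way, in this order (a step that is already met when the one before it is completed fails the run):
1. the isolator is turned fully off (joint below 0.1 rad) while the cover is still off the box (value of joint isolator below 0.1 rad and horizontal distance between cover and seat above 0.1 m), for 0.2 s.
2. the cover is seated flush over both pins while the isolator is still off (distance between big_hole and big_pin below 0.005 m and distance between small_hole and small_pin below 0.005 m and angle between cover's own z axis and vertical below 0.035 rad and value of joint isolator below 0.15 rad), for 0.2 s.
At the end, for the whole second after the job is handed in: The cover lies flush on the box rim the right way round (each hole within 5 mm of its pin's foot, tilt under 0.035 rad) and still, the isolator is on (joint above 1.3 rad), and every bystander is within 20 mm of where it stood (distance between big_hole and big_pin below 0.005 m and distance between small_hole and small_pin below 0.005 m and angle between cover's own z axis and vertical below 0.035 rad and value of joint isolator above 1.3 rad and linear speed of cover below 0.02 m/s and distance of each of rotor, handwheel, oil_bottle, gauge_stand from where it was at the start of the episode below 0.02 m); the robot touches nothing.
It fails at once if finned rotor displaced by more than 20 mm or tipped (distance of rotor from where it was at the start of the episode above 0.02 m or angle between rotor's own z axis and vertical above 0.3 rad).
It fails at once if handwheel displaced by more than 20 mm or tipped (distance of handwheel from where it was at the start of the episode above 0.02 m or angle between handwheel's own z axis and vertical above 0.3 rad).
It fails at once if bottle displaced by more than 20 mm or tipped (distance of oil_bottle from where it was at the start of the episode above 0.02 m or angle between oil_bottle's own z axis and vertical above 0.3 rad).
It fails at once if gauge stand displaced by more than 20 mm or tipped (distance of gauge_stand from where it was at the start of the episode above 0.02 m or angle between gauge_stand's own z axis and vertical above 0.3 rad).
It fails at once if the cover is let go over the box more than 30 mm above its seat (contact force between the fingers and cover below 0.05 N and horizontal distance between cover and seat below 0.1 m and z of cover in the frame of seat above 0.03 m).
It also fails if it takes over 72 s, if anything falls off the work surface, if the arm or the gripper's body presses on something with over 40 N, if the wrist force passes 120 N, or if a joint passes its speed limit or range.

ROBOT

A 6-joint arm with a two-finger parallel gripper is mounted at the origin on the work surface. World frame = base frame: x ahead of the robot, y to its left, z up, the work surface at z = 0. Lengths are in mm, angles in rad, forces in N, time in s.
With the tool pointing down it reaches from about 350 to 875 mm from the base axis. Payload 4.2 kg.
Tool frame: the origin (TCP) lies where the fingers leave the gripper's body, on its centre line; the fingertips stand 73 mm ahead of it and the grasp point (between the pads) lies 54 mm ahead of it; z points along the fingers, y is the direction in which the jaws open and shut (so a half turn about z gives the same grasp; the last joint's range is limited). The gripper opens to 85 mm and grips with 20 to 120 N. Pads are 22 mm wide; open, the fingers measure 114 mm over their backs; the gripper's body (76 mm by 85 mm) begins 54 mm behind the grasp point. The pads swing forward as they close: fully open they stand 13 mm farther back than shut.
Start: joints at [1.392, 0.385, 0.008, 0, -1.194, -0.259], TCP at [264.934, 566.047, 303.912] pointing down, gripper open.
Joint ranges: [-3.14, 3.14], [-1.21, 2.06], [-1.07, 1.41], [-3.16, 2.05], [-2.99, -0.16], [-3.1, 3.1]. Speed limits (rad/s): [2.79, 2.79, 3.14, 3.14, 3.14, 3.14].

INTERFACE

Orientations are given as a unit quaternion [w, x, y, z].
In Python, from cell import telemetry, read_camera, camera_params, robot, nets gives the robot as it stands.
- The arm moves only by the tool move_arm, never from a script. Its argument "targets" is a list of rows, each a list of 7 numbers: the shift along the tool's x, y, z in cm, then the turn, a rotation vector about the tool's x, y, z in degrees, then the opening, from -1 (shut) to 1 (fully open). A call has exactly 10 rows; each row is the pose to reach, as a shift and turn from the pose commanded when the call began, along the tool's axes at that moment; what a row does not reach only later rows make up. A row lasts 1/8 s, in which the tool goes at most 62.5 mm and 10.7 degrees, less where a joint would pass 70% of its speed; a pose out of reach is approached as far as the arm can. A call with a gripper value outside its range is refused whole. The fingers move at their own pace and stop on an object; "squeeze" is the grip in N (left out, the last holds). Time passes only in rows, so rows that repeat a pose let the fingers close, or fill a call up. It gives the time, the measured TCP pose, the force and the opening at its end, in the units of the state.
- telemetry.get_state(): the state, without advancing time (a new reading comes with each control period).
- read_camera(name): name is "scene" or "side" or "wrist"; returns the picture (420x560x3 uint8, red, green, blue); there is no depth.
- camera_params(name): a dict with "fx", "fy", "cx", "cy" (pixels), "k1" (the pictures are not rectified: a ray, as slopes to the right and down, at radius r is drawn at 1 + k1 r^2 times it, then the intrinsics apply), "R" (3x3) and "t" (3): a world point X has camera coordinates R X + t. Camera axes: x right, y down, z forward; pixel columns grow to the right and rows downward; lengths in mm; the calibration is good to about 2 mm. A picture is of the moment at which its call begins: read the wrist's pose just before it. camera_params takes no time and is no camera call; for the wrist camera it gives the pose at the moment of the call.
- robot.hand_in(): hands the job in, once; it reports no verdict.
Trained networks look in the newest picture that a camera, given by its name, has taken for a name from the list of things; names that differ only in an ending like _2 or _b are one class to them, and where a whole thing is asked for, a point or a joint stands for the part that bears it (a point fixed in the world has none). Each returns a list of dicts, best first, with "confidence" (0 to 1); they miss things now and then, are a little off and sometimes report something else, mostly with a low value. They report only what shows in the picture. A call takes as long as a camera call. They do not tell look-alikes from the thing itself.
- nets.find_in(camera, query): "centre" ([x, y, z] in mm, in world coordinates, good to about 4 mm: the middle of the surface that is visible of it).
- nets.silhouettes(camera, query): "region" (420x560 bool, what is visible of it).
- nets.mark_of(camera, query): "centre" ([x, y, z] in mm, in world coordinates, good to about 4 mm: a listed point, or the origin of a listed thing).
The state is a dict: "clock": time; "q": joint angles; "qd": joint speeds; "joint_efforts": joint torques, N m; "tool_pos": TCP position; "orientation": TCP orientation; "contact_force": force on the tool from outside, world axes, zero at the start; "ft_torque": the same for the moment, N m; "gripper_width": finger opening in mm.
Only numpy, scipy, OpenCV 4.12 (cv2) and the standard library are available. Lean on these libraries where they do the work, as an engineer would, in place of code of your own. Each camera call takes 0.05 s, during which the arm holds its last target. There are 200 camera calls.

## Working session

There is one attempt and no reset: what is moved stays moved. The work goes in short steps, Python scripts to look and compute and a tool call to move; the robot and the scene stay as the last step left them, time stands still between calls to the robot, and variables do not carry over. Pictures are saved under pics/ and viewed, about 8 in all and at most 12, crops included, and the job is handed in when it is done.

Besides the shell and the picture viewer there is one more tool, called after "Request:" as name(argument=value, ...), one argument or row to a line, values as JSON. move_arm: Moves the arm, as the interface text tells. Its arguments: {"type":"object","properties":{"targets":{"type":"array","items":{"type":"array","items":{"type":"number"}}},"squeeze":{"type":"number"}},"required":["targets"]}

```bash
mkdir -p pics; cat > h.py <<'E'
import numpy as np, cv2
from cell import telemetry, read_camera, camera_params, robot, nets
from scipy.spatial.transform import Rotation as Ro
def proj(c,X,p=None):
    p=p or camera_params(c); X=np.atleast_2d(X).astype(float)
    Y=X@np.array(p["R"]).T+np.array(p["t"]); s=Y[:,:2]/Y[:,2:]; r2=(s**2).sum(1,keepdims=True)
    s=s*(1+p["k1"]*r2); return s*[p["fx"],p["fy"]]+[p["cx"],p["cy"]]
def unproj(c,uv,z,p=None):
    p=p or camera_params(c); uv=np.atleast_2d(uv).astype(float)
    d=(uv-[p["cx"],p["cy"]])/[p["fx"],p["fy"]]; s=d.copy()
    for _ in range(20): s=d/(1+p["k1"]*(s**2).sum(1,keepdims=True))
    R=np.array(p["R"]);t=np.array(p["t"]); o=-R.T@t
    D=np.c_[s,np.ones(len(s))]@R; return o+D*((z-o[2])/D[:,2])[:,None]
def pose():
    s=telemetry.get_state(); q=s["orientation"]
    return np.array(s["tool_pos"]),Ro.from_quat([q[1],q[2],q[3],q[0]]),s
def delta(pos,yaw=None,Rt=None):
    """shift cm / rotvec deg in tool axes to tool-down pose with tool-y (jaw) axis at world angle yaw"""
    p,R,s=pose()
    if Rt is None:
        y=np.array([np.cos(yaw),np.sin(yaw),0]);z=np.array([0,0,-1]);Rt=Ro.from_matrix(np.c_[np.cross(y,z),y,z])
    return R.inv().apply(np.array(pos)-p)/10,np.degrees((R.inv()*Rt).as_rotvec())
E
python3 - <<'E'
from h import *
np.set_printoptions(precision=1,suppress=True)
for c in("scene","side"):
    im=read_camera(c); cv2.imwrite(f"pics/{c}0.png",im[:,:,::-1])
    for n in("seat","big_pin","small_pin","isolator_top","cover","big_hole","small_hole","mat","rotor","handwheel","oil_bottle","gauge_stand","housing"):
        for r in nets.mark_of(c,n)[:3]: print(c,n,np.array(r["centre"]),round(r["confidence"],2),proj(c,r["centre"])[0])
p,R,s=pose(); print(s["clock"],R.as_matrix())
E
```

```text
scene seat [ 494.7 -211.9   55.1] 0.78 [204.  209.5]
scene big_pin [ 447.6 -160.    54.7] 0.69 [224.  204.6]
scene small_pin [ 546.7 -258.3   55.5] 0.61 [184.1 215.5]
scene isolator_top [ 512.4 -343.1  104.3] 0.83 [163.1 193.7]
scene isolator_top [605.9 270.2   3. ] 0.42 [347.6 267.2]
scene cover [567.  222.3  -1.7] 0.92 [332.6 257.9]
scene cover [ 542.7 -259.9   58.3] 0.65 [184.1 214.1]
scene cover [268.3 431.8   0.9] 0.64 [403.5 215.6]
scene big_hole [528.4 161.7   1.7] 0.91 [314.8 246.4]
scene big_hole [282.2 499.   -2.3] 0.65 [423.1 221.2]
scene small_hole [607.6 271.8   2.5] 0.92 [348.  267.8]
scene small_hole [252.2 363.9  -0.5] 0.72 [383.9 211. ]
scene rotor [420.3 139.6   5.4] 0.61 [313.7 225.7]
scene rotor [ 660.5 -186.3   -0.9] 0.15 [192.  254.3]
scene handwheel [710.2 133.5   1.9] 0.56 [293.3 282.9]
scene handwheel [609.6 272.2   6.6] 0.22 [348.3 267.1]
scene oil_bottle [719.  307.4   2.9] 0.56 [357.2 295.8]
scene gauge_stand [ 659.1 -183.8    0.2] 0.84 [192.9 253.9]
scene housing [ 509.8 -259.    -2.8] 0.91 [190.5 224.7]
side seat [ 497.  -206.6   51.4] 0.82 [337.5 290.9]
[... 170 characters left out ...]
e isolator_top [ 512.2 -342.8  101.1] 0.68 [382.2 321.9]
side cover [264.7 429.4   3.5] 0.94 [149.6 170.8]
side cover [565.3 218.3   6.2] 0.65 [275.4 181.2]
side cover [525.  166.4   0.1] 0.65 [271.1 198.8]
side big_hole [283.9 495.5   1. ] 0.85 [149.2 156.7]
side small_hole [605.3 273.2   1.5] 0.62 [278.9 166.8]
side small_hole [251.2 368.7  -3.7] 0.59 [151.9 186.7]
side rotor [419.5 142.3   3.4] 0.77 [239.5 216.6]
side handwheel [713.3 137.4  -0.2] 0.68 [335.4 183.8]
side oil_bottle [722.8 305.1   6.5] 0.9 [308.4 147.8]
side gauge_stand [ 662.5 -183.9   -1.3] 0.61 [388.3 270.5]
side housing [ 506.1 -255.     1. ] 0.69 [350.4 318.1]
1.4 [[ 0.9 -0.4  0. ]
 [-0.4 -0.9  0. ]
 [-0.  -0.  -1. ]]
```

View pics/scene0.png

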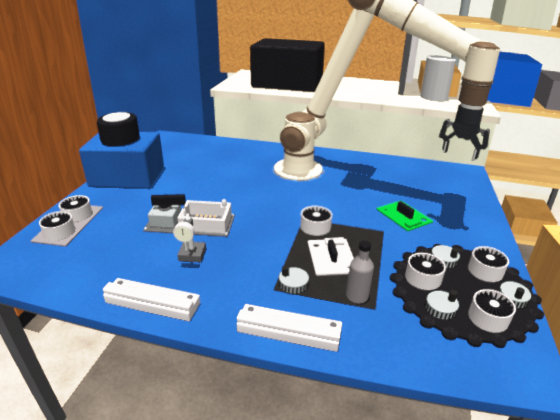

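View pics/side0.png

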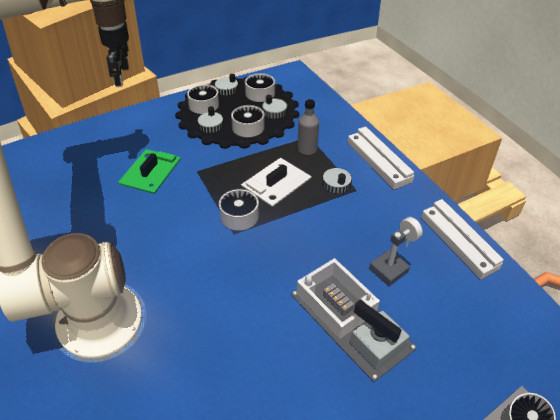

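Scene: the aluminium cover is on the mat at scene (332,258) / side (275,181). The look-alikes are the green cover at (403,215), the rotors and handwheels on the black tray at right, and the loose strips at the bottom. The housing is at (190,215), with the handle's long end over the box. I choose the bare-metal cover, and I'll check it with the wrist camera on the way.

```bash
python3 - <<'E'
from h import *
np.set_printoptions(precision=2,suppress=True)
p,R,s=pose(); c=camera_params("wrist"); Rc=np.array(c["R"]);o=-Rc.T@np.array(c["t"])
print("cam in tool",R.inv().apply(o-p),"axis",R.inv().apply(Rc[2]),"imgx",R.inv().apply(Rc[0]))
print(c["fx"],R.as_matrix())
print(delta([540,190,330],Rt=R), delta([510,-300,330],Rt=R))
E
```

```text
cam in tool [ 82.82   0.05 -69.33] axis [-0.32  0.    0.95] imgx [-0.  1. -0.]
366.502458365849 [[ 0.91 -0.42  0.  ]
 [-0.42 -0.91  0.  ]
 [-0.   -0.   -1.  ]]
(array([40.86, 22.4 , -2.61]), array([0., 0., 0.])) (array([58.91, 68.05, -2.61]), array([0., 0., 0.]))
```

Request:
move_arm(
  targets=[
    [42,19,0,0,0,-44.7,1],
    [42,19,0,0,0,-44.7,1],
    [42,19,0,0,0,-44.7,1],
    [42,19,0,0,0,-44.7,1],
    [42,19,0,0,0,-44.7,1],
    [42,19,0,0,0,-44.7,1],
    [42,19,0,0,0,-44.7,1],
    [42,19,0,0,0,-44.7,1],
    [42,19,0,0,0,-44.7,1],
    [42,19,0,0,0,-44.7,1],
  ],
)

```text
clock: 2.65
tool_pos: [564.6, 216.1, 303.8]
orientation: [-0.0, 0.985, 0.17, -0.0]
contact_force: [-0.1, 0.4, 0.2]
gripper_width: 85.7
```

```bash
cat >> h.py <<'E'
def looks(names,c="wrist",n=1):
    p=camera_params(c); im=read_camera(c); out={}
    for k in names:
        rs=nets.mark_of(c,k)
        for r in rs[:2]: print(k,np.round(r["centre"],1),round(r["confidence"],2),np.round(proj(c,r["centre"],p)[0]))
    return im
E
python3 - <<'E'
from h import *
np.set_printoptions(precision=2,suppress=True)
p,R,s=pose();print(p,np.array(s["q"]),s["clock"],np.degrees(np.arctan2(R.as_matrix()[1,1],R.as_matrix()[0,1])))
im=looks(["cover","big_hole","small_hole"]); cv2.imwrite("pics/w1.png",im[:,:,::-1])
E
```

```text
[564.56 216.07 303.82] [ 0.63  0.35 -0.04 -0.   -1.18  1.28] 2.65 -70.3916548977626
cover [268.4 434.5  -2.4] 0.82 [ 36. 327.]
cover [574.1 215.8   3.7] 0.8 [285. 156.]
big_hole [524.4 163.7   4.3] 0.86 [315. 216.]
small_hole [249.5 367.7  -0.8] 0.96 [ 86. 355.]
small_hole [611.3 276.7  -1.8] 0.77 [240. 100.]
```

View pics/w1.png

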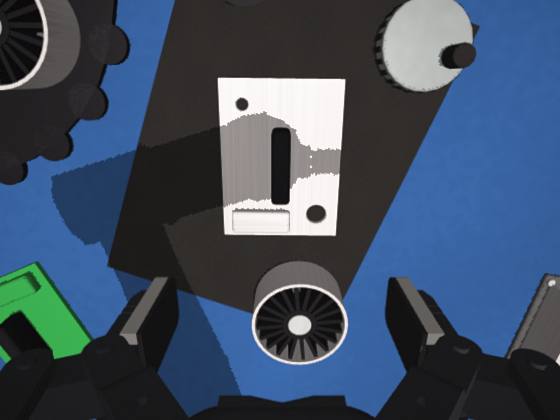

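The wrist view confirms bare aluminium with a black rib at (281,165), big hole at (316,214), small hole at (242,104) and blister at (261,221). The rotor is below it at (300,310). Next I fit the cover pose and go to the isolator.

```bash
cat >> h.py <<'E'
def fit(L,W):
    """2-D rigid fit local->world; returns yaw, xy origin, residuals"""
    L=np.array(L,float);W=np.array(W,float)[:,:2];lc,wc=L.mean(0),W.mean(0);a=(L-lc);b=(W-wc)
    th=np.arctan2((a[:,0]*b[:,1]-a[:,1]*b[:,0]).sum(),(a*b).sum());M=np.array([[np.cos(th),-np.sin(th)],[np.sin(th),np.cos(th)]])
    o=wc-M@lc; return th,o,np.round(W-(L@M.T+o),1)
E
python3 - <<'E'
from h import *
np.set_printoptions(precision=2,suppress=True)
uv=[(219,79),(345,80),(336,236),(225,234),(242,103.5),(316,214)]
# image left/right: blister at bottom -> +y edge bottom; small hole (+x,-y) top-left -> +x left
L=[(60,-80),(-60,-80),(-60,80),(60,80),(38,-56),(-38,56)]
th,o,r=fit(L,unproj("wrist",uv,9)); print(th,o,r)
p,R,s=pose()
Hs=fit([(0,0),(-38,56),(38,-56),(0,-135)],[(495.8,-209.3),(450.5,-160),(544.7,-258),(512.3,-343)]);print(Hs)
print(delta([480,-330,300],Rt=R))
E
```

```text
1.903121070364268 [568.06 218.76] [[-0.7 -0.8]
 [-0.6  0.4]
 [-0.4 -0.5]
 [ 0.5 -0.1]
 [ 0.8  0.5]
 [ 0.4  0.5]]
(np.float64(0.13618292486015557), array([ 496.24, -209.14]), array([[-0.4, -0.2],
       [-0.5, -1.2],
       [ 3.2,  1.5],
       [-2.3, -0.1]]))
(array([-26.38,  48.64,   0.4 ]), array([0., 0., 0.]))
```

Request:
move_arm(
  targets=[
    [-23.4,46.4,0,0,0,33,1],
    [-23.4,46.4,0,0,0,33,1],
    [-23.4,46.4,0,0,0,33,1],
    [-23.4,46.4,0,0,0,33,1],
    [-23.4,46.4,0,0,0,33,1],
    [-23.4,46.4,0,0,0,33,1],
    [-23.4,46.4,0,0,0,33,1],
    [-23.4,46.4,0,0,0,33,1],
    [-23.4,46.4,0,0,0,33,1],
    [-23.4,46.4,0,0,0,33,1],
  ],
)

```text
clock: 4.1
tool_pos: [500.0, -300.1, 303.7]
orientation: [-0.0, 0.993, -0.117, -0.0]
contact_force: [0.5, -0.0, -0.3]
gripper_width: 85.4
```

```bash
python3 - <<'E'
from h import *
np.set_printoptions(precision=2,suppress=True)
p,R,s=pose();print(p,np.array(s["q"]),s["clock"])
im=looks(["seat","big_pin","small_pin","isolator_top"]); cv2.imwrite("pics/w2.png",im[:,:,::-1])
E
```

```text
[ 500.01 -300.1   303.66] [-0.26  0.31 -0.1  -0.   -1.16  1.6 ] 4.1
seat [ 495.7 -209.8   54.6] 0.73 [187. 204.]
big_pin [ 449.5 -157.6   51.6] 0.94 [152. 259.]
small_pin [ 545.1 -256.9   49.7] 0.79 [221. 139.]
isolator_top [ 515.1 -338.7  103. ] 0.71 [327. 163.]
```

View pics/w2.png

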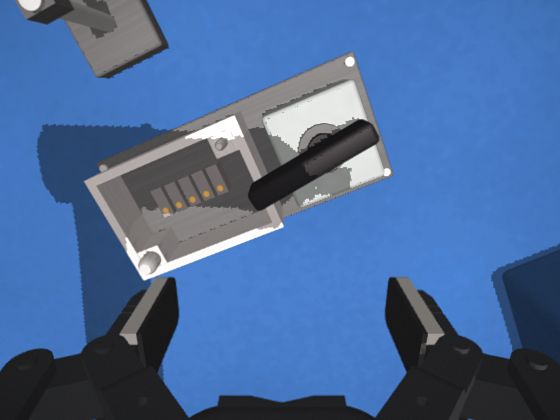

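The housing, pins (small at (221,143), big at (150,260)) and handle are visible. The handle's long end is at (255,198) over the box wall and its short end at (372,130). I'll enlarge the handle to get exact edges.

```bash
python3 - <<'E'
import cv2,numpy as np
im=cv2.imread("pics/w2.png")[100:290,80:400]
im=np.clip((im/255.)**0.5*255,0,255).astype(np.uint8)
cv2.imwrite("pics/w2c.png",cv2.resize(im,None,fx=2.5,fy=2.5,interpolation=cv2.INTER_CUBIC))
E
```

```text
(no output)
```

View pics/w2c.png

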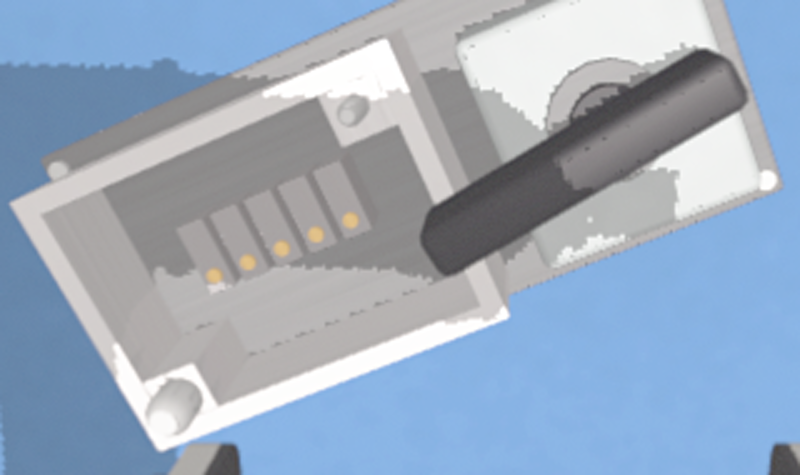

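```bash
python3 - <<'E'
from h import *
np.set_printoptions(precision=3,suppress=True)
P=lambda a:np.array(a)/2.5+[80,100]
c=P([(388,38),(12,203),(160,450),(508,317)])
W=unproj("wrist",c,55); f=fit([(55,-75),(55,75),(-55,75),(-55,-75)],W);print("rim",f,W)
W2=unproj("wrist",P([(340,120),(163,422)]),75)  # pin tops approx
th,o,_=f;M=np.array([[np.cos(th),-np.sin(th)],[np.sin(th),np.cos(th)]])
print("pins",W2, o+M@[38,-56],o+M@[-38,56],"axis",o+M@[0,-135])
for a,b in (((480,262),(720,118)),((450,192),(670,62))):
    e=unproj("wrist",P([a,b]),102); d=e[0]-e[1];ang=np.arctan2(d[1],d[0])
    ax=o+M@[0,-135]; n=np.array([-np.sin(ang),np.cos(ang)]); print("bar ang",ang,"j",1.4-(ang-(th+np.pi/2)),"offset of edge",n@(e[0][:2]-ax))
    print(e)
pr=proj("wrist",np.c_[(o+M@np.array([(0,-135)]).T[:,0])[None],102.]);print("axis px crop",(pr-[80,100])*2.5)
print(proj("wrist",[[515.1,-338.7,102]])*2.5-[200,250])
E
```

```text
rim (np.float64(0.15880084288091573), array([ 496.467, -207.207]), array([[ 0.3, -0.3],
       [-0.5, -0.4],
       [ 0.1, -0.1],
       [ 0.1,  0.7]])) [[ 562.889 -272.842   55.   ]
 [ 538.465 -124.817   55.   ]
 [ 430.379 -141.955   55.   ]
 [ 454.135 -289.216   55.   ]]
pins [[ 542.397 -253.31    75.   ]
 [ 450.657 -158.142   75.   ]] [ 542.845 -256.494] [ 450.09  -157.921] axis [ 517.815 -340.509]
bar ang 1.9016838502058437 j 1.2279133194699685 offset of edge 6.773314187792194
[[ 492.974 -289.042  102.   ]
 [ 520.549 -369.315  102.   ]]
bar ang 1.881171083747497 j 1.2484260859283152 offset of edge -16.018099837145982
[[ 516.99  -285.49   102.   ]
 [ 540.134 -357.646  102.   ]]
axis px crop [[626.714 148.616]]
[[622.513 158.61 ]]
```

Request:
move_arm(
  targets=[
    [2.7,3.5,5,0,0,57.6,1],
    [2.7,3.5,9,0,0,57.6,1],
    [2.7,3.5,9,0,0,57.6,1],
    [2.7,3.5,9,0,0,57.6,1],
    [2.7,3.5,9,0,0,57.6,1],
    [2.7,3.5,9,0,0,57.6,1],
    [2.7,3.5,10,0,0,57.6,1],
    [2.7,3.5,13,0,0,57.6,1],
    [2.7,3.5,16.2,0,0,57.6,1],
    [2.7,3.5,16.2,0,0,57.6,1],
  ],
)

```text
clock: 5.6
tool_pos: [516.8, -338.8, 138.9]
orientation: [0.001, 0.815, -0.58, -0.003]
contact_force: [0.7, 0.4, 0.5]
gripper_width: 85.4
```

Request:
move_arm(
  targets=[
    [0,0,0,0,0,0,-1],
    [0,0,0,0,0,0,-1],
    [0,0,0,0,0,0,-1],
    [0,0,0,0,0,0,-1],
    [0,0,0,0,0,0,-1],
    [0,0,0,0,0,0,-1],
    [0,0,0,0,0,0,-1],
    [0,0,0,0,0,0,-1],
    [0,0,0,0,0,0,-1],
    [0,0,0,0,0,0,-1],
  ],
  squeeze=40,
)

```text
clock: 6.85
tool_pos: [517.9, -340.4, 142.9]
orientation: [0.0, 0.814, -0.581, -0.0]
contact_force: [-3.4, -0.1, 5.9]
gripper_width: 17.3
```

Request:
move_arm(
  targets=[
    [0,0,0,0,0,-8,-1],
    [0,0,0,0,0,-16,-1],
    [0,0,0,0,0,-24,-1],
    [0,0,0,0,0,-32,-1],
    [0,0,0,0,0,-40,-1],
    [0,0,0,0,0,-48,-1],
    [0,0,0,0,0,-56,-1],
    [0,0,0,0,0,-64,-1],
    [0,0,0,0,0,-70,-1],
    [0,0,0,0,0,-72,-1],
  ],
)

```text
clock: 8.1
tool_pos: [517.1, -341.5, 142.9]
orientation: [0.001, 1.0, 0.008, -0.001]
contact_force: [-5.4, -5.3, 5.9]
gripper_width: 17.7
```

```bash
python3 - <<'E'
from h import *
np.set_printoptions(precision=2,suppress=True)
p,R,s=pose();m=R.as_matrix();print(p,np.arctan2(m[1,1],m[0,1]),s["contact_force"],s["ft_torque"],s["q"])
E
```

```text
[ 517.1  -341.45  142.88] -1.5540568793928502 [-5.39 -5.32  5.89] [-1.36  1.47 -0.84] [-0.32  0.53 -0.2   0.   -0.84  1.91]
```

Request:
move_arm(
  targets=[
    [0,0,0,0,0,2,0],
    [0,0,0,0,0,2,0.6],
    [0,0,0,0,0,2,1],
    [0,0,0,0,0,2,1],
    [0,0,-2,0,0,2,1],
    [0,0,-6,0,0,2,1],
    [0,0,-12,0,0,2,1],
    [-2,-4,-16,0,0,2,1],
    [-2,-4,-16,0,0,2,1],
    [-2,-4,-16,0,0,2,1],
  ],
)

```text
clock: 9.35
tool_pos: [497.4, -300.0, 301.6]
orientation: [-0.0, 1.0, -0.008, -0.0]
contact_force: [-0.9, -0.8, -1.1]
gripper_width: 85.4
```

```bash
python3 - <<'E'
from h import *
np.set_printoptions(precision=3,suppress=True)
p,R,s=pose();print(p,s["q"],s["contact_force"])
im=looks(["seat","big_pin","small_pin","isolator_top"])[:,:,::-1]; cv2.imwrite("pics/w3.png",im)
# predicted overlay: rim corners, pins top, bar at j=0
th,o=0.1588,np.array([496.47,-207.21]);M=np.array([[np.cos(th),-np.sin(th)],[np.sin(th),np.cos(th)]])
g=lambda L,z:proj("wrist",np.c_[np.array(L)@M.T+o,np.full(len(L),z)])
v=np.clip((im/255.)**0.5*255,0,255).astype(np.uint8).copy()
def poly(q,col,k=1.4):cv2.polylines(v,[np.round(q*16).astype(np.int32)],True,col,1,cv2.LINE_AA,4)
poly(g([(55,-75),(55,75),(-55,75),(-55,-75)],55),(0,0,255))
a=np.linspace(0,6.28,30)
for c,r in(((-38,56),6),((38,-56),2.5)): poly(g(np.array(c)+r*np.c_[np.cos(a),np.sin(a)],75),(0,0,255))
ph=np.pi/2+1.4; d=np.array([np.cos(ph),np.sin(ph)]);n=np.array([-d[1],d[0]])
poly(g([np.array([0,-135])+x*d+y*n for x,y in((70,9),(70,-9),(-40,-9),(-40,9))],102),(0,200,0))
cv2.imwrite("pics/w3o.png",cv2.resize(v[0:300],None,fx=1.42,fy=1.42,interpolation=cv2.INTER_CUBIC))
E
```

```text
[ 497.428 -300.007  301.599] [-0.264  0.312 -0.107 -0.001 -1.152  1.818] [-0.936 -0.768 -1.134]
seat [ 497.8 -213.2   55.2] 0.56 [184. 180.]
big_pin [ 450.8 -159.7   52.2] 0.55 [133. 228.]
small_pin [ 547.1 -257.2   51.7] 0.58 [230. 122.]
isolator_top [ 515.8 -339.    99.6] 0.76 [333. 169.]
isolator_top [ 497.6 -211.3   53.4] 0.18 [182. 179.]
```

View pics/w3o.png

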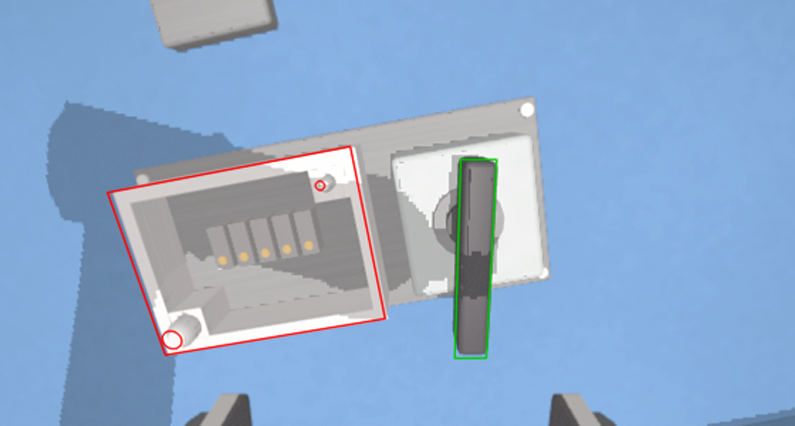

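The handle sits on the predicted "off" outline and the rim matches too. Next, the cover.

Request:
move_arm(
  targets=[
    [6.3,-52,0,0,0,-19.9,1],
    [6.3,-52,0,0,0,-19.9,1],
    [6.3,-52,0,0,0,-19.9,1],
    [6.3,-52,0,0,0,-19.9,1],
    [6.3,-52,0,0,0,-19.9,1],
    [6.3,-52,0,0,0,-19.9,1],
    [6.3,-52,0,0,0,-19.9,1],
    [6.3,-52,0,0,0,-19.9,1],
    [6.3,-52,5,0,0,-19.9,1],
    [6.3,-52,10,0,0,-19.9,1],
  ],
)

```text
clock: 10.85
tool_pos: [569.9, 220.7, 199.9]
orientation: [-0.0, 0.986, 0.166, 0.0]
contact_force: [-0.0, -0.6, -1.2]
gripper_width: 85.4
```

```bash
python3 - <<'E'
from h import *
np.set_printoptions(precision=3,suppress=True)
p,R,s=pose();print(p,s["clock"])
im=read_camera("wrist");print(nets.mark_of("wrist","cover")[:2])
cv2.imwrite("pics/w4.png",im[:,:,::-1])
print(delta([568.1,218.8,87],1.903-np.pi))
E
```

```text
[569.869 220.707 199.887] 10.85
[{'centre': [570.5, 213.7, 3.2], 'confidence': 0.72}]
(array([ 0.353, -0.132, 10.774]), array([ 0.156,  0.843, -0.159]))
```

Request:
move_arm(
  targets=[
    [0,0,0,0,0,0,1],
    [0,0,3,0,0,0,1],
    [0,0,6,0,0,0,1],
    [0,0,9,0,0,0,1],
    [0,0,11.4,0,0,0,1],
    [0,0,11.4,0,0,0,1],
    [0,0,11.4,0,0,0,0],
    [0,0,11.4,0,0,0,-1],
    [0,0,11.4,0,0,0,-1],
    [0,0,11.4,0,0,0,-1],
  ],
  squeeze=60,
)

```text
clock: 12.2
tool_pos: [569.8, 218.8, 88.8]
orientation: [-0.0, 0.986, 0.164, 0.001]
contact_force: [0.7, 1.1, -2.2]
gripper_width: 17.0
```

Request:
move_arm(
  targets=[
    [0,0,0,0,0,0,-1],
    [0,0,0,0,0,0,-1],
    [0,0,0,0,0,0,-1],
    [0,0,0,0,0,0,-1],
    [0,0,-1,0,0,0,-1],
    [0,0,-3,0,0,0,-1],
    [0,0,-7,0,0,0,-1],
    [0,0,-12,0,0,0,-1],
    [0,0,-15,0,0,0,-1],
    [0,0,-15,0,0,0,-1],
  ],
)

```text
clock: 13.45
tool_pos: [570.1, 218.8, 240.2]
orientation: [-0.001, 0.986, 0.164, 0.002]
contact_force: [-0.3, 1.0, -3.5]
gripper_width: 16.8
```

```bash
python3 - <<'E'
from h import *
np.set_printoptions(precision=3,suppress=True)
p,R,s=pose();print(p,s["clock"],s["contact_force"],s["ft_torque"],s["gripper_width"])
im=read_camera("wrist");cv2.imwrite("pics/w5.png",cv2.resize(im[:,:,::-1],None,fx=1.4,fy=1.4,interpolation=cv2.INTER_CUBIC))
print(delta([496.5,-207.2,240],0.1588-np.pi))
E
```

```text
[570.107 218.751 240.206] 13.45 [-0.348  1.002 -3.514] [-0.015  0.     0.006] 16.833803770810064
(array([-20.633,  37.912,  -0.258]), array([-0.035,  0.048, 99.783]))
```

View pics/w5.png

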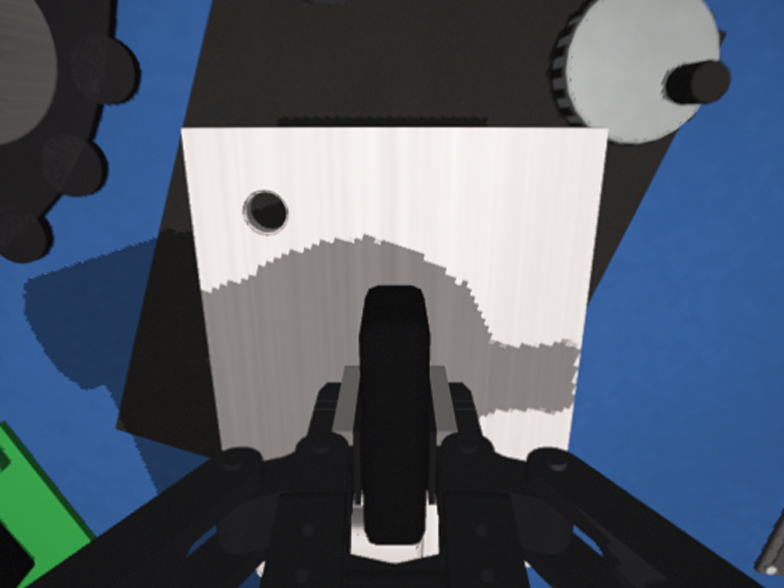

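Cover held squarely: small hole at (266,211), front corners at (182,129) and (607,129). Next I fit its pose in the hand.

```bash
cat >> h.py <<'E'
def inhand(W):
    p,R,s=pose()
    th,o,r=W; m=R.as_matrix(); 
    yaw=np.arctan2(m[1,1],m[0,1]); c,sn=np.cos(-yaw),np.sin(-yaw)
    return (th-yaw-np.pi+np.pi)%(2*np.pi)-np.pi, np.array([[c,-sn],[sn,c]])@(o-p[:2])
E
python3 - <<'E'
from h import *
np.set_printoptions(precision=3,suppress=True)
p,R,s=pose();zt=160.4
k=1.4
L=[(60,-80),(-60,-80),(38,-56)]
for z in(158.4,160.4,162.4):
    W=unproj("wrist",np.array([(182,129),(607,129),(266,211.5)])/k,z); f=fit(L,W); print(z,f,np.linalg.norm(W[0]-W[1]))
    E1=unproj("wrist",np.array([(182,129),(222,455),(607,129),(570,452)])/k,z);print("edge yaw",[np.arctan2(*(a-b)[[1,0]])-np.pi/2 for a,b in((E1[1],E1[0]),(E1[3],E1[2]))])
    print("inhand dyaw, off(jaw,perp)",inhand(f))
E
```

```text
158.4 (np.float64(1.898651142067552), array([567.938, 218.036]), array([[-0.1, -0.7],
       [-0.5,  0.9],
       [ 0.6, -0.2]])) 118.37856959934447
edge yaw [np.float64(-4.388855029334423), np.float64(-4.3682531007269745)]
inhand dyaw, off(jaw,perp) (np.float64(-0.0016925164114813818), array([-0.11, -1.12]))
160.4 (np.float64(1.8986511420675525), array([568.146, 217.931]), array([[-0. , -1.3],
       [-0.9,  1.8],
       [ 0.9, -0.4]])) 116.78606682442582
edge yaw [np.float64(-4.388855029334423), np.float64(-4.3682531007269745)]
inhand dyaw, off(jaw,perp) (np.float64(-0.0016925164114809377), array([ 0.056, -0.958]))
162.4 (np.float64(1.8986511420675531), array([568.353, 217.825]), array([[ 0.1, -2. ],
       [-1.3,  2.6],
       [ 1.2, -0.7]])) 115.19356404950723
edge yaw [np.float64(-4.388855029334422), np.float64(-4.3682531007269745)]
inhand dyaw, off(jaw,perp) (np.float64(-0.0016925164114800495), array([ 0.223, -0.796]))
```

Request:
move_arm(
  targets=[
    [0,0,0,0,0,10,-1],
    [-2,4,0,0,0,20,-1],
    [-5,10,0,0,0,30,-1],
    [-8,16,0,0,0,40,-1],
    [-11,21,0,0,0,50,-1],
    [-14,26,0,0,0,60,-1],
    [-17,31,0,0,0,70,-1],
    [-19,35,0,0,0,80,-1],
    [-20.6,37.9,0,0,0,90,-1],
    [-20.6,37.9,0,0,0,99.8,-1],
  ],
)

```text
clock: 14.75
tool_pos: [495.4, -208.7, 234.9]
orientation: [0.002, 0.758, -0.652, -0.003]
contact_force: [-0.0, 1.0, -3.5]
gripper_width: 17.2
```

Request:
move_arm(
  targets=[
    [0,0,0,0,0,0,-1],
    [0,0,1,0,0,0,-1],
    [0,0,2,0,0,0,-1],
    [0,0,3,0,0,0,-1],
    [0,0,4,0,0,0,-1],
    [0,0,4,0,0,0,-1],
    [0,0,4,0,0,0,-1],
    [0,0,4,0,0,0,-1],
    [0,0,4,0,0,0,-1],
    [0,0,4,0,0,0,-1],
  ],
)

```text
clock: 16.0
tool_pos: [497.6, -206.9, 198.1]
orientation: [-0.0, 0.761, -0.649, 0.0]
contact_force: [0.0, 0.3, -2.3]
gripper_width: 16.9
```

```bash
python3 - <<'E'
from h import *
np.set_printoptions(precision=3,suppress=True)
p,R,s=pose();m=R.as_matrix();print(p,np.arctan2(m[1,1],m[0,1])+np.pi,m[:,2],s["clock"])
im=read_camera("wrist");cv2.imwrite("pics/w6.png",cv2.resize(im[:,:,::-1],None,fx=1.4,fy=1.4,interpolation=cv2.INTER_CUBIC))
cv2.imwrite("pics/s6.png",read_camera("side")[:,:,::-1])
print(delta([496.7,-208.4,155],0.1588-np.pi))
E
```

```text
[ 497.554 -206.854  198.144] 0.159109617958054 [ 0. -0. -1.] 16.0
(array([0.14 , 0.105, 4.303]), array([-0.011, -0.003,  0.017]))
```

View pics/w6.png

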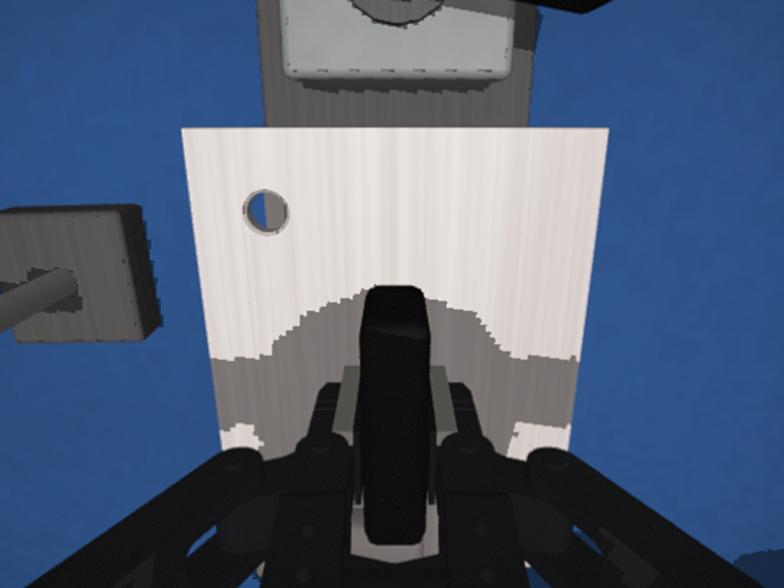

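The cover is level and rigid in the grip over the box. I lower it to just above the pin tips and check the alignment.

Request:
move_arm(
  targets=[
    [0.14,0.1,1,0,0,0,-1],
    [0.14,0.1,2,0,0,0,-1],
    [0.14,0.1,3,0,0,0,-1],
    [0.14,0.1,3,0,0,0,-1],
    [0.14,0.1,3,0,0,0,-1],
    [0.14,0.1,3,0,0,0,-1],
    [0.14,0.1,3,0,0,0,-1],
    [0.14,0.1,3,0,0,0,-1],
    [0.14,0.1,3,0,0,0,-1],
    [0.14,0.1,3,0,0,0,-1],
  ],
)

```text
clock: 17.35
tool_pos: [496.7, -208.4, 168.0]
orientation: [-0.0, 0.761, -0.649, 0.0]
contact_force: [0.2, 0.7, -3.0]
gripper_width: 17.5
```

```bash
python3 - <<'E'
from h import *
np.set_printoptions(precision=3,suppress=True)
p,R,s=pose();print(p,s["clock"],s["contact_force"])
im=read_camera("wrist")[:,:,::-1]
f=np.array([496.47,-207.21]);th=.1588;M=np.array([[np.cos(th),-np.sin(th)],[np.sin(th),np.cos(th)]])
sp=f+M@[38,-56]; a=np.linspace(0,6.28,40)
v=cv2.resize(im[110:190,140:240],None,fx=5,fy=5,interpolation=cv2.INTER_CUBIC)
def dr(v,cam,c,r,z,off,k,col):
    q=(proj(cam,np.c_[np.array(c)+r*np.c_[np.cos(a),np.sin(a)],np.full(40,z)])-off+.5)*k
    cv2.polylines(v,[np.round(q*16).astype(np.int32)],True,col,1,cv2.LINE_AA,4)
dr(v,"wrist",sp,3,75,(140,110),5,(0,0,255))
cam=read_camera("side")[:,:,::-1]
w=cv2.resize(cam[240:320,280:380],None,fx=4,fy=4,interpolation=cv2.INTER_CUBIC)
sc=read_camera("scene")[:,:,::-1]
x=cv2.resize(sc[175:255,160:260],None,fx=4,fy=4,interpolation=cv2.INTER_CUBIC)
o=np.zeros((400,900,3),np.uint8);o[:400,:500]=v;o2=np.vstack([w,x])
o=np.zeros((640,900,3),np.uint8);o[:400,:500]=v;o[:640,500:]=o2
cv2.imwrite("pics/w7.png",cv2.resize(o,None,fx=.85,fy=.85,interpolation=cv2.INTER_AREA))
E
```

```text
[ 496.722 -208.402  167.953] 17.35 [ 0.18   0.716 -2.994]
```

View pics/w7.png

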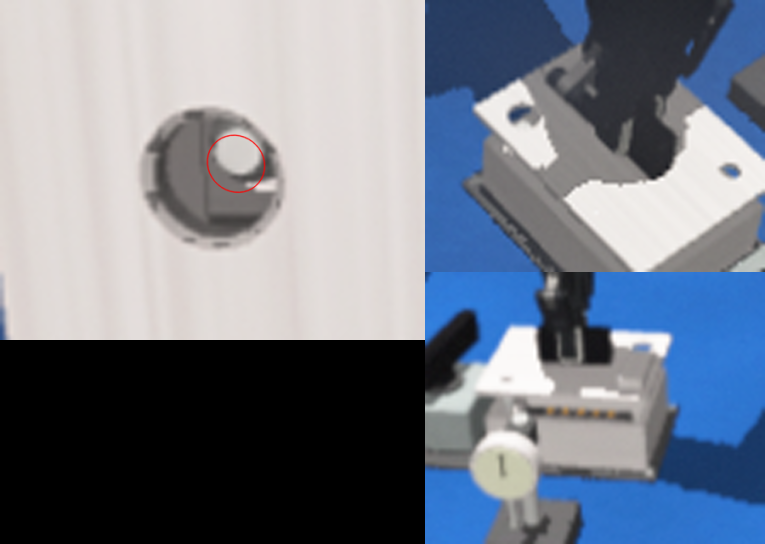

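```bash
python3 - <<'E'
from h import *
np.set_printoptions(precision=2,suppress=True)
P=lambda a:np.array(a)/4.25+[140,110]-.5*0.8
th=.1588;M=np.array([[np.cos(th),-np.sin(th)],[np.sin(th),np.cos(th)]])
pin=unproj("wrist",P([(238,148)]),75)[0,:2]
print("pin",pin,"pred",np.array([496.47,-207.21])+M@[38,-56])
for z in (83.5,85.5,87.5):
    h=unproj("wrist",P([(212,177)]),z)[0,:2]; print(z,"hole",h,"pin-hole in housing axes",M.T@(pin-h))
# same from w6 corner widths etc: housing axes of residual
E
```

```text
pin [ 542.68 -258.13] pred [ 542.85 -256.5 ]
83.5 hole [ 543.25 -256.54] pin-hole in housing axes [-0.81 -1.48]
85.5 hole [ 542.81 -256.98] pin-hole in housing axes [-0.31 -1.11]
87.5 hole [ 542.37 -257.42] pin-hole in housing axes [ 0.2  -0.75]
```

Request:
move_arm(
  targets=[
    [0.1,0.02,0,0,0,0,-1],
    [0.1,0.02,0.3,0,0,0,-1],
    [0.1,0.02,0.6,0,0,0,-1],
    [0.1,0.02,0.8,0,0,0,-1],
    [0.1,0.02,0.9,0,0,0,-1],
    [0.1,0.02,1.0,0,0,0,-1],
    [0.1,0.02,1.1,0,0,0,-1],
    [0.1,0.02,1.1,0,0,0,-1],
    [0.1,0.02,1.1,0,0,0,-1],
    [0.1,0.02,1.1,0,0,0,-1],
  ],
)

```text
clock: 18.75
tool_pos: [496.7, -209.4, 157.0]
orientation: [-0.0, 0.761, -0.649, 0.0]
contact_force: [-0.2, -1.2, -2.8]
gripper_width: 17.0
```

```bash
python3 - <<'E'
from h import *
p,R,s=pose();print(p,s["clock"],s["contact_force"],s["ft_torque"],R.as_matrix()[:,2])
im=read_camera("wrist")[:,:,::-1]
cam=read_camera("side")[:,:,::-1]
o=np.hstack([cv2.resize(im[110:190,140:240],(500,400),interpolation=cv2.INTER_CUBIC),cv2.resize(cam[240:340,280:355],(300,400),interpolation=cv2.INTER_CUBIC)])
cv2.imwrite("pics/w8.png",o)
E
```

```text
[ 496.72587968 -209.42041912  156.98844121] 18.75 [-0.21267739 -1.21013676 -2.84646649] [-0.06895579  0.05731323  0.06976812] [ 1.75671689e-04 -3.06915196e-05 -9.99999984e-01]
```

View pics/w8.png

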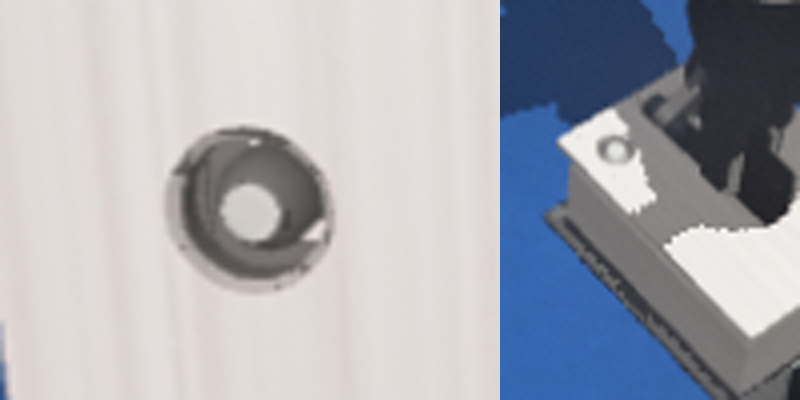

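Both pins stand inside their holes with no contact force, so I continue down.

Request:
move_arm(
  targets=[
    [0,0,0.2,0,0,0,-1],
    [0,0,0.4,0,0,0,-1],
    [0,0,0.6,0,0,0,-1],
    [0,0,0.8,0,0,0,-1],
    [0,0,1.0,0,0,0,-1],
    [0,0,1.1,0,0,0,-1],
    [0,0,1.2,0,0,0,-1],
    [0,0,1.2,0,0,0,-1],
    [0,0,1.2,0,0,0,-1],
    [0,0,1.2,0,0,0,-1],
  ],
)

```text
clock: 20.1
tool_pos: [496.8, -209.4, 145.0]
orientation: [-0.0, 0.761, -0.649, 0.0]
contact_force: [0.8, -0.4, -3.5]
gripper_width: 16.7
```

Request:
move_arm(
  targets=[
    [0,0,0.05,0,0,0,-1],
    [0,0,0.1,0,0,0,-1],
    [0,0,0.15,0,0,0,-1],
    [0,0,0.2,0,0,0,-1],
    [0,0,0.2,0,0,0,-1],
    [0,0,0.2,0,0,0,-1],
    [0,0,0.2,0,0,0,-1],
    [0,0,0.2,0,0,0,-1],
    [0,0,0.2,0,0,0,-1],
    [0,0,0.2,0,0,0,-1],
  ],
)

```text
clock: 21.35
tool_pos: [496.7, -209.4, 142.9]
orientation: [-0.0, 0.761, -0.649, 0.0]
contact_force: [-0.2, 0.2, -2.6]
gripper_width: 17.3
```

Request:
move_arm(
  targets=[
    [0,0,0.05,0,0,0,-1],
    [0,0,0.1,0,0,0,-1],
    [0,0,0.15,0,0,0,-1],
    [0,0,0.2,0,0,0,-1],
    [0,0,0.2,0,0,0,-1],
    [0,0,0.2,0,0,0,-1],
    [0,0,0.2,0,0,0,-1],
    [0,0,0.2,0,0,0,-1],
    [0,0,0.2,0,0,0,-1],
    [0,0,0.2,0,0,0,-1],
  ],
)

```text
clock: 22.6
tool_pos: [496.7, -209.4, 140.9]
orientation: [0.0, 0.761, -0.649, 0.0]
contact_force: [-1.0, 0.1, -3.5]
gripper_width: 16.9
```

Request:
move_arm(
  targets=[
    [0,0,0.05,0,0,0,-1],
    [0,0,0.1,0,0,0,-1],
    [0,0,0.15,0,0,0,-1],
    [0,0,0.2,0,0,0,-1],
    [0,0,0.2,0,0,0,-1],
    [0,0,0.2,0,0,0,-1],
    [0,0,0.2,0,0,0,-1],
    [0,0,0.2,0,0,0,-1],
    [0,0,0.2,0,0,0,-1],
    [0,0,0.2,0,0,0,-1],
  ],
)

```text
clock: 23.85
tool_pos: [496.7, -209.4, 140.7]
orientation: [0.0, 0.761, -0.648, 0.0]
contact_force: [-3.9, 3.0, 9.5]
gripper_width: 17.6
```

Contact at TCP z = 140.7, as predicted for seated. I release, lift and look.

Request:
move_arm(
  targets=[
    [0,0,-0.15,0,0,0,0],
    [0,0,-0.15,0,0,0,1],
    [0,0,-0.15,0,0,0,1],
    [0,0,-0.15,0,0,0,1],
    [0,0,-2,0,0,0,1],
    [0,0,-6,0,0,0,1],
    [0,0,-11,0,0,0,1],
    [4,0,-16,0,0,0,1],
    [8,0,-16,0,0,0,1],
    [8,0,-16,0,0,0,1],
  ],
)

```text
clock: 25.1
tool_pos: [509.4, -290.3, 298.9]
orientation: [-0.0, 0.76, -0.65, 0.0]
contact_force: [0.2, -0.3, 0.2]
gripper_width: 85.3
```

```bash
python3 - <<'E'
from h import *
np.set_printoptions(precision=3,suppress=True)
p,R,s=pose();print(p,s["clock"],s["contact_force"])
im=looks(["cover","big_hole","small_hole","isolator_top"])[:,:,::-1]
cv2.imwrite("pics/w9.png",cv2.resize(im,None,fx=1.4,fy=1.4,interpolation=cv2.INTER_CUBIC))
print(delta([517.9,-340.3,220],0.1588+1.4-np.pi))
E
```

```text
[ 509.433 -290.282  298.873] 25.1 [ 0.174 -0.314  0.222]
cover [ 497.9 -211.4   54.4] 0.63 [280. 261.]
big_hole [ 445.  -163.1   52.9] 0.86 [325. 310.]
big_hole [ 541.1 -259.9   51.1] 0.21 [242. 206.]
small_hole [ 545.2 -259.    52.5] 0.59 [237. 206.]
isolator_top [ 520.9 -339.9  100.6] 0.9 [276. 128.]
(array([ 5.345, -0.032,  7.838]), array([  0.031,   0.071, -80.14 ]))
```

View pics/w9.png

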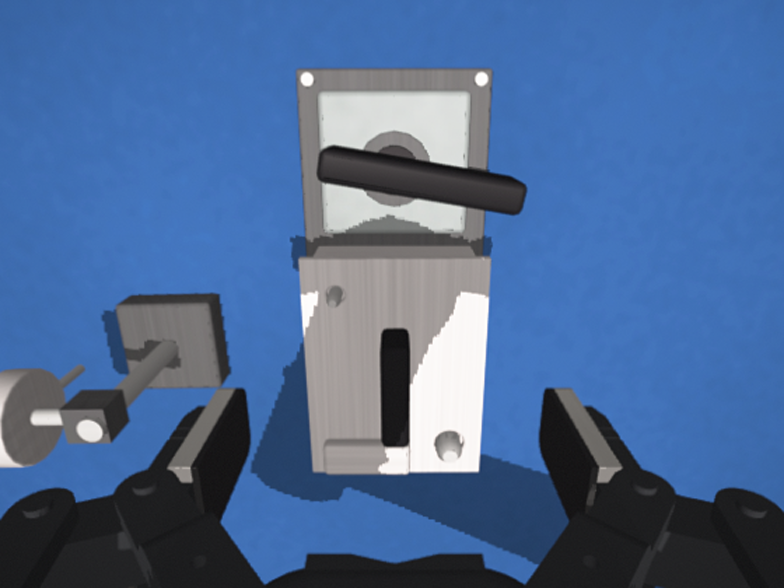

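The cover is seated with both pins protruding (small at (335,296), big at (449,446)) and the handle is off at (420,178). I check flushness numerically and go back to the handle.

```bash
python3 - <<'E'
from h import *
np.set_printoptions(precision=3,suppress=True)
uv=np.array([(300,258),(490,257),(481,471),(313,472)])/1.4
L=[(60,-80),(-60,-80),(-60,80),(60,80)]
for z in(61,64,67):
    W=unproj("wrist",uv,z);print(z,fit(L,W),[np.linalg.norm(W[i]-W[i-1]) for i in range(4)])
E
```

```text
61 (np.float64(0.16799307402261354), array([ 493.883, -207.02 ]), array([[-0.9, -0.4],
       [ 1.2,  0.3],
       [-0.9,  0.1],
       [ 0.6,  0.1]])) [np.float64(160.22980378989172), np.float64(117.76148558620811), np.float64(160.1460141302368), np.float64(121.41995537454834)]
64 (np.float64(0.16799307402261363), array([ 494.157, -208.613]), array([[-1.6,  0.2],
       [ 1.6,  1.2],
       [-0.1, -0.6],
       [ 0.1, -0.8]])) [np.float64(158.66249766809872), np.float64(116.6095881682176), np.float64(158.5795276065673), np.float64(120.23227221657669)]
67 (np.float64(0.16799307402261374), array([ 494.432, -210.205]), array([[-2.3,  0.9],
       [ 2.1,  2. ],
       [ 0.6, -1.3],
       [-0.3, -1.7]])) [np.float64(157.09519154630573), np.float64(115.45769075022712), np.float64(157.01304108289781), np.float64(119.044589058605)]
```

Request:
move_arm(
  targets=[
    [1,0,2,0,0,-10,1],
    [2,0,4,0,0,-20,1],
    [3,0,6,0,0,-30,1],
    [4,0,8,0,0,-40,1],
    [5.3,0,8,0,0,-50,1],
    [5.3,0,8,0,0,-60,1],
    [5.3,0,8,0,0,-70,1],
    [5.3,0,8,0,0,-80,1],
    [5.3,0,8,0,0,-80.5,1],
    [5.3,0,10,0,0,-80.5,1],
  ],
)

```text
clock: 26.6
tool_pos: [518.8, -340.5, 200.4]
orientation: [0.001, 1.0, -0.004, 0.002]
contact_force: [-0.3, 0.4, -0.4]
gripper_width: 85.4
```

Request:
move_arm(
  targets=[
    [0,0,2,0,0,0,1],
    [0,0,4,0,0,0,1],
    [0,0,5.7,0,0,0,1],
    [0,0,5.7,0,0,0,1],
    [0,0,5.7,0,0,0,0],
    [0,0,5.7,0,0,0,-1],
    [0,0,5.7,0,0,0,-1],
    [0,0,5.7,0,0,0,-1],
    [0,0,5.7,0,0,0,-1],
    [0,0,5.7,0,0,0,-1],
  ],
  squeeze=40,
)

```text
clock: 27.85
tool_pos: [517.9, -341.5, 142.6]
orientation: [0.001, 1.0, -0.004, 0.001]
contact_force: [-1.2, -4.4, 2.2]
gripper_width: 17.1
```

Request:
move_arm(
  targets=[
    [0,0,0,0,0,0,-1],
    [0,0,0,0,0,0,-1],
    [0,0,0,0,0,0,-1],
    [0,0,0,0,0,8,-1],
    [0,0,0,0,0,16,-1],
    [0,0,0,0,0,24,-1],
    [0,0,0,0,0,32,-1],
    [0,0,0,0,0,40,-1],
    [0,0,0,0,0,48,-1],
    [0,0,0,0,0,56,-1],
  ],
)

```text
clock: 29.1
tool_pos: [518.1, -341.2, 142.6]
orientation: [0.0, 0.881, -0.474, 0.001]
contact_force: [-1.9, -5.1, 2.8]
gripper_width: 17.1
```

Request:
move_arm(
  targets=[
    [0,0,0,0,0,8,-1],
    [0,0,0,0,0,14,-1],
    [0,0,0,0,0,19,-1],
    [0,0,0,0,0,22,-1],
    [0,0,0,0,0,24,-1],
    [0,0,0,0,0,25,-1],
    [0,0,0,0,0,26,-1],
    [0,0,0,0,0,26,-1],
    [0,0,0,0,0,26,-1],
    [0,0,0,0,0,26,-1],
  ],
)

```text
clock: 30.35
tool_pos: [518.2, -341.1, 142.6]
orientation: [0.001, 0.754, -0.657, 0.001]
contact_force: [-0.9, -4.3, 4.9]
gripper_width: 17.1
```

```bash
python3 - <<'E'
from h import *
p,R,s=pose();m=R.as_matrix();print(p,np.arctan2(m[1,1],m[0,1])+np.pi-.1588,s["contact_force"],s["ft_torque"],s["clock"])
E
```

```text
[ 518.23440728 -341.13180948  142.5949786 ] -0.02051532427258812 [-0.91671363 -4.28176574  4.94682384] [-1.42052083  0.31772806  1.13873261] 30.35
```

Request:
move_arm(
  targets=[
    [0,0,0,0,0,-2,0],
    [0,0,0,0,0,-2,1],
    [0,0,0,0,0,-2,1],
    [0,0,0,0,0,-2,1],
    [0,0,-2,0,0,-2,1],
    [0,0,-6,0,0,-2,1],
    [0,0,-11,0,0,-2,1],
    [-3,0,-16,0,0,-2,1],
    [-4,0,-16,0,0,-2,1],
    [-4,0,-16,0,0,-2,1],
  ],
)

```text
clock: 31.6
tool_pos: [512.1, -300.2, 301.7]
orientation: [-0.0, 0.764, -0.645, -0.0]
contact_force: [-0.1, 0.0, -1.0]
gripper_width: 85.4
```

```bash
python3 - <<'E'
from h import *
np.set_printoptions(precision=1,suppress=True)
p,R,s=pose();print(p,s["clock"],s["contact_force"])
im=read_camera("wrist")[:,:,::-1];cv2.imwrite("pics/w10.png",im)
for c in("side","scene"):
    read_camera(c)
    for n in("rotor","handwheel","oil_bottle","gauge_stand"):
        r=nets.mark_of(c,n); print(c,n,np.array(r[0]["centre"]) if r else None)
E
```

```text
[ 512.1 -300.2  301.7] 31.6 [-0.1  0.  -1. ]
side rotor [419.3 143.1   2. ]
side handwheel [717.9 139.    3.2]
side oil_bottle [722.7 310.1   6.2]
side gauge_stand [ 664.8 -182.8   -1.5]
scene rotor [421.7 140.9   6.8]
scene handwheel [710.9 136.7   5.7]
scene oil_bottle [719.  303.5   1.7]
scene gauge_stand [ 663.8 -181.7   -1. ]
```

View pics/w10.png

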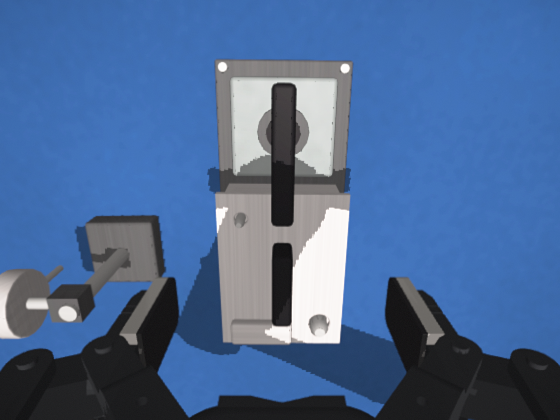

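The handle's long end now lies along the housing's y axis over the cover edge (284,85 to 284,225). The cover is flush, the bystanders haven't moved, and the arm is clear.

```bash
python3 -c "
from cell import robot; print(robot.hand_in())"
```

```text
the job is handed in; nothing more can be done
None
```

The job is done and handed in at about 32 s of the 72 s allowed; no verdict was reported.

**What I did:** I turned the isolator to its off stop. I then took the bare-aluminium cover (not the green one) from the mat and lowered it over both pins, the right way round. It met the rim with about 12 N of contact force before I let go. Last, I turned the isolator back to its on stop.

**Last checks:**
- **Cover:** the corners fit a top surface at z = 61 mm, which is flush, to about 1 mm. This was measured before the isolator was turned back on. That fit put the cover's centre about 2.6 mm from my earlier rim fit, which is about the camera calibration error. Both pins show through their holes in the last picture.
- **Isolator:** turning it on met about 1.1 N m at the stop, and the handle lies in line with the housing's y axis over the cover edge.
- **Bystanders:** the networks place the rotor, handwheel, bottle and gauge stand within about 6 mm of their first positions, close to the networks' own error.
- **Arm:** clear of everything, with the contact force close to zero.

No check failed.

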